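# Load the cap hopper with the chute

### The job

Pick up the metal chute with the five yellow caps in it, keeping it level, lay its open nose on the low rim of the hopper's sprung collar and press gently until the shutter opens, then tilt it nose down while you keep up that light pressure, so that all five caps slide down through the mouth into the hopper's bin. Never lean on the hopper with more than 20 N. Then stand the empty chute upright on the bench and let go of it, leaving the carrier, rack, pen and mouse alone.

Things in the scene. Friction and masses are not known exactly. Their poses are not given: they have to be found in the camera images.
- chute_grip (a point): Centre of the black handle of the chute (0.13 to 0.21 kg), an upright block 50 mm long (along the chute), 16 mm thick (across it), 40 mm tall on a bridge over the trough; pinch it across its thickness from above. The point is 48 mm above the chute's underside, 85 mm from the nose, on the middle line. Axes: x along the trough away from the nose, y across, z up.
- chute_nose (a point): Open end (nose) of the chute, middle of its underside edge; axes as the handle's, the nose points to -x. Bare-metal trough 170 mm long, 30 mm wide outside and 24 mm inside, floor 3 mm thick, walls 24 mm high, closed at the other end. Caps rest in it while it is level and begin to slide at 10 to 16 degrees of tilt.
- hopper: Fixed hopper: clear bin 92 (x) x 76 (y) mm, 80 mm high on a 100 x 84 mm foot, closed by a grey top plate, with an upright square metal neck in the middle and a grey sprung collar round the neck's top. Origin: centre of the underside, on the bench; z up, x towards the side from which the chute is laid on.
- hopper_plate (a point): Centre of the top plate's upper face, 85 mm up, on the neck's axis. The collar's mouth above it is 40 (x) x 36 (y) mm, with cheeks at both y sides 22 mm above the rim, a back wall at -x 36 mm above it, and a low flat rim at x = +20 to +30 mm. The nose is laid on that rim between the cheeks, about 10 mm over the mouth. The neck's height is set by hand, unmeasured: rim 142 to 172 mm above bench.
- hopper_front (a point): Middle of the top plate's +x edge, 85 mm up. The collar sinks up to 10 mm under the nose, pushing back 2 N at first, 6.5 N at the bottom, where it stops hard; the neck itself stays. Sinking, it slides the shutter (30 mm below the rim) 3.2 mm to +x per mm, opening the neck at the -x side; let up, it shuts. Caps drop through once it is down about 7 mm (5.2 N).
- cap1_mid (a point): Centre of yellow push cap 1 of 5 (all alike): flange 18 mm across and 4 mm thick, stem 13.6 mm across, 13 mm tall in all, 10 g; they stand in one row in the chute, flange down.
- cap2_mid (a point): Centre of yellow push cap 2 of 5 (all alike): flange 18 mm across and 4 mm thick, stem 13.6 mm across, 13 mm tall in all, 10 g; they stand in one row in the chute, flange down.
- cap3_mid (a point): Centre of yellow push cap 3 of 5 (all alike): flange 18 mm across and 4 mm thick, stem 13.6 mm across, 13 mm tall in all, 10 g; they stand in one row in the chute, flange down.
- cap4_mid (a point): Centre of yellow push cap 4 of 5 (all alike): flange 18 mm across and 4 mm thick, stem 13.6 mm across, 13 mm tall in all, 10 g; they stand in one row in the chute, flange down.
- cap5_mid (a point): Centre of yellow push cap 5 of 5 (all alike): flange 18 mm across and 4 mm thick, stem 13.6 mm across, 13 mm tall in all, 10 g; they stand in one row in the chute, flange down.
- carrier: Bystander: loose ivory tube carrier, 32 x 188 x 78 mm, standing on the bench; origin at the centre of its underside.
- black_rack: Bystander: loose black tube rack with capped tubes, 112 x 215 x 114 mm; origin at the centre of its underside.
- marker_pen: Bystander: loose black and white marker pen, 116 mm long, 16 mm thick, lying on the bench; origin at the centre of its underside.
- mouse: Bystander: loose black computer mouse, 60 x 108 x 34 mm; origin at the centre of its underside.

How it is judged:
On the way:
1. the chute bears on the hopper with more than 1 N while it is tilted by more than 15 degrees (contact force between chute and hopper above 1 N and angle between chute_grip's own z axis and vertical above 0.26 rad), for 0.2 s.
At the end, for the whole second after the job is handed in: All five caps lie at rest inside the hopper's bin (centres less than 85 mm above the bench and within the bin's walls), and the chute stands on the bench (handle centre 43 to 53 mm up, within 0.1 rad of upright), at rest and let go (x of cap1_mid in the frame of hopper between -0.044 and 0.044 m and y of cap1_mid in the frame of hopper between -0.036 and 0.036 m and z of each of cap1_mid, cap2_mid, cap3_mid, cap4_mid, cap5_mid in the frame of hopper below 0.085 m and x of cap2_mid in the frame of hopper between -0.044 and 0.044 m and y of cap2_mid in the frame of hopper between -0.036 and 0.036 m and x of cap3_mid in the frame of hopper between -0.044 and 0.044 m and y of cap3_mid in the frame of hopper between -0.036 and 0.036 m and x of cap4_mid in the frame of hopper between -0.044 and 0.044 m and y of cap4_mid in the frame of hopper between -0.036 and 0.036 m and x of cap5_mid in the frame of hopper between -0.044 and 0.044 m and y of cap5_mid in the frame of hopper between -0.036 and 0.036 m and angle between chute_grip's own z axis and vertical below 0.1 rad and height (world z) of chute_grip between 0.043 and 0.053 m and linear speed of chute below 0.02 m/s and linear speed of each of cap1, cap2, cap3, cap4, cap5 below 0.03 m/s); the robot touches nothing.
It fails at once if the hopper is pressed with more than 20 N by the chute (contact force between chute and hopper above 20 N).
It fails at once if the hopper is touched by the robot with more than 20 N (contact force between any of the fingers, the arm and hopper above 20 N).
It fails at once if a bystander (carrier, rack, pen or mouse) is moved by more than 20 mm (distance of any of carrier, black_rack, marker_pen, mouse from where it was at the start of the episode above 0.02 m).
It also fails if it takes over 69 s, if anything falls off the work surface, if the arm or the gripper's body presses on something with over 40 N, if the wrist force passes 120 N, or if a joint passes its speed limit or range.

### The arm

A 7-joint arm with a two-finger parallel gripper is mounted at the origin on the work surface; the furniture and walls round the work are solid. World frame = base frame: x ahead of the robot, y to its left, z up, the work surface at z = 0. Lengths are in m, angles in rad, forces in N, time in s.
With the tool pointing down it reaches from about 0.425 to 0.875 m from the base axis. Payload 4.7 kg.
Tool frame: the origin (TCP) lies at the very end of the fingers, on their centre line; the grasp point (between the pads) lies 19 mm behind it; z points along the fingers, y is the direction in which the jaws open and shut (so a half turn about z gives the same grasp; the last joint's range is limited). The gripper opens to 87 mm and grips with 3 to 60 N. Pads are 19 mm wide; open, the fingers measure 117 mm over their backs; the gripper's body (75 mm by 190 mm) begins 51 mm behind the grasp point.
Start: joints at [-1.313, 0.321, -0.07, 1.45, 0.023, 1.371, -0.057], TCP at [0.157, 0.631, 0.223] pointing down, gripper open.
Joint ranges: [-2.86, 2.86], [-0.3, 2.09], [-1.38, 1.24], [0.06, 2.45], [-1.56, 4.7], [0.09, 2.05], [-2.69, 2.69]. Speed limits (rad/s): [2.57, 2.57, 3.14, 3.14, 3.14, 3.14, 3.14].

### API

Orientations are given as a rotation vector (axis times angle).
In Python, from bench import * gives the robot as it stands.
- The arm moves only by the shell command python3 -m jog 'ROWS' [OPENING] [FORCE]. ROWS is JSON, a list of rows, each a list of 4 numbers: the shift along the world's x, y, z in mm, then the turn about the world's z in rad. In form: [[x, y, z, twist], ...]. A call has exactly 8 rows; each row is the pose to reach, as a shift and turn from the pose commanded when the call began; what a row does not reach only later rows make up. A row lasts 1/8 s, in which the tool goes at most 62.5 mm and 10.7 degrees, less where a joint would pass 70% of its speed; a pose out of reach is approached as far as the arm can. A call with a gripper value outside its range is refused whole. OPENING is the opening, from -1 (shut) to 1 (fully open), set as the call begins (- or left out, the last holds). The fingers move at their own pace and stop on an object; FORCE is the grip in N (left out, the last holds). Time passes only in rows, so rows that repeat a pose let the fingers close, or fill a call up. It gives the time, the measured TCP pose, the force and the opening at its end, in the units of the state.
- get_state(): the state, without advancing time (a new reading comes with each control period).
- get_image(name): name is "scene" or "top" or "wrist"; returns a dict with "image" (384x512x3 uint8, red, green, blue), "fx", "fy", "cx", "cy" (pixels), "position" and "rotation" of the camera in the world; the wrist camera has in their place "tool_from_camera" (4x4, takes a point from camera to tool coordinates, whose origin is the TCP and whose axes are the flange's). Camera axes: x right, y down, z forward; pixel columns grow to the right and rows downward; lengths in m; the calibration is good to about 2 mm. A picture is of the moment at which its call begins: read the wrist's pose just before it. There is no depth.
- close_job(): hands the job in, once; it reports no verdict.
The state is a dict: "time": time; "joint_positions": joint angles; "qd": joint speeds; "joint_torque": joint torques, N m; "position": TCP position; "tool_rot": TCP orientation; "ft_force": force on the tool from outside, world axes, zero at the start; "torque": the same for the moment, N m; "grip_width": opening from 0.0 (shut) to 1.0 (fully open).
Only numpy, scipy, OpenCV 4.12 (cv2) and the standard library are available. Lean on these libraries where they do the work, as an engineer would, in place of code of your own. Each camera call takes 0.05 s, during which the arm holds its last target. There are 200 camera calls.

## Working session

There is one attempt and no reset: what is moved stays moved. The work goes in short steps, Python scripts to look and compute and a shell command to move; the robot and the scene stay as the last step left them, time stands still between calls to the robot, and variables do not carry over. Pictures are saved under pics/ and viewed, about 8 in all and at most 12, crops included, and the job is handed in when it is done.

```bash
mkdir -p pics; cat > h.py <<'E'
from bench import *
import numpy as np, cv2
def snap(n,f):
    d=get_image(n); cv2.imwrite('pics/'+f,cv2.cvtColor(d['image'],cv2.COLOR_RGB2BGR)); return d
def cam(d,s=None):
    if 'position' in d: return np.array(d['position']),np.array(d['rotation'])
    from scipy.spatial.transform import Rotation as R
    T=np.eye(4);T[:3,:3]=R.from_rotvec(s['tool_rot']).as_matrix();T[:3,3]=s['position']
    T=T@np.array(d['tool_from_camera']);return T[:3,3],T[:3,:3]
def ray(d,u,v,z,s=None):
    p,R=cam(d,s); r=R@np.array([(u-d['cx'])/d['fx'],(v-d['cy'])/d['fy'],1]); return p+r*(z-p[2])/r[2]
def proj(d,P,s=None):
    p,R=cam(d,s); c=R.T@(np.array(P)-p); return d['fx']*c[0]/c[2]+d['cx'],d['fy']*c[1]/c[2]+d['cy']
E
python3 - <<'E'
from h import *
s=get_state();print({k:np.round(v,3) for k,v in s.items()})
import pickle
D={}
for n in('scene','top'):
    d=snap(n,n+'0.png');D[n]=d;print(n,d['fx'],d['cx'],d['cy'],np.round(d['position'],3),np.round(d['rotation'],3).tolist())
pickle.dump(D,open('d0.pkl','wb'))
E
```

```text
{'time': np.float64(0.0), 'joint_positions': array([-1.313,  0.322, -0.07 ,  1.452,  0.023,  1.371, -0.057]), 'qd': array([-0.001,  0.002,  0.001, -0.   , -0.002,  0.   , -0.001]), 'joint_torque': array([-0.0000e+00, -4.9129e+01, -4.0400e-01, -3.1253e+01, -6.4000e-02,
        4.4000e-02,  0.0000e+00]), 'position': array([0.157, 0.63 , 0.221]), 'tool_rot': array([-3.820e-01, -3.118e+00,  3.000e-03]), 'ft_force': array([ 0.245, -0.284, -0.238]), 'torque': array([ 0.023, -0.01 , -0.047]), 'grip_width': np.float64(0.997)}
scene 379.65887775617347 251.90070758209563 189.71066283642742 [0.918 0.273 0.898] [-1.178, -2.576, 0.716]
top 402.9501113927169 250.4000145790938 192.45910002419873 [ 0.422 -0.064  0.947] [-2.099, 2.126, -0.168]
```

View pics/scene0.png

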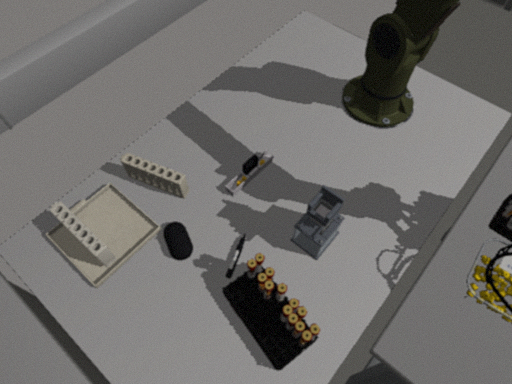

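View pics/top0.png

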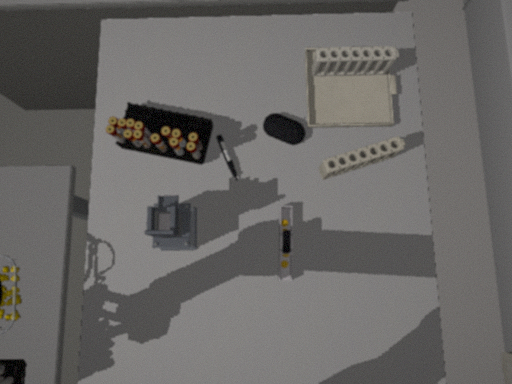

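```bash
sed -i "s/if 'position' in d: return.*/from scipy.spatial.transform import Rotation as R\n    if 'position' in d: return np.array(d['position']),R.from_rotvec(d['rotation']).as_matrix()/" h.py
sed -i '/^    from scipy/{n;/T=/!b}' h.py
python3 - <<'E'
from h import *
import pickle
D=pickle.load(open('d0.pkl','rb'));t=D['top'];sc=D['scene']
a=cv2.resize(t['image'][190:290,140:300],None,fx=5,fy=5,interpolation=2)[...,::-1]   # 800x500
b=cv2.resize(sc['image'][140:270,210:360],None,fx=4,fy=4,interpolation=2)[...,::-1]
cv2.imwrite('pics/c.png',cv2.convertScaleAbs(cv2.resize(np.vstack([a[:, :, :],cv2.resize(b,(800,693))]),(480,716))[:1],alpha=1))
cv2.imwrite('pics/a.png',cv2.convertScaleAbs(a,alpha=1.6));cv2.imwrite('pics/b.png',cv2.convertScaleAbs(b,alpha=1.6))
for u,v in[(286,241),(286,207),(286,278),(172,225),(157,162),(360,157),(284,128),(228,157)]:print(u,v,np.round(ray(t,u,v,0.05),3))
E
```

```text
286 241 [ 0.48  -0.118  0.05 ]
286 207 [ 0.556 -0.12   0.05 ]
286 278 [ 0.4   -0.116  0.05 ]
172 225 [0.519 0.136 0.05 ]
157 162 [0.665 0.175 0.05 ]
360 157 [ 0.669 -0.292  0.05 ]
284 128 [ 0.742 -0.121  0.05 ]
228 157 [0.674 0.01  0.05 ]
```

View pics/a.png

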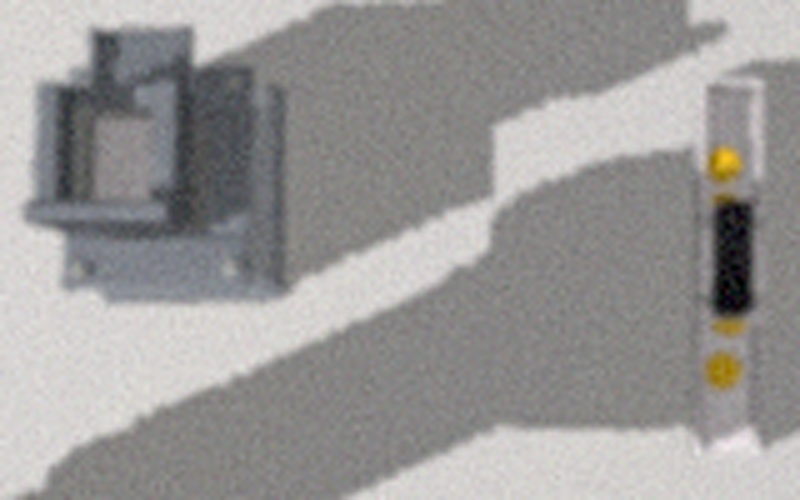

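View pics/b.png

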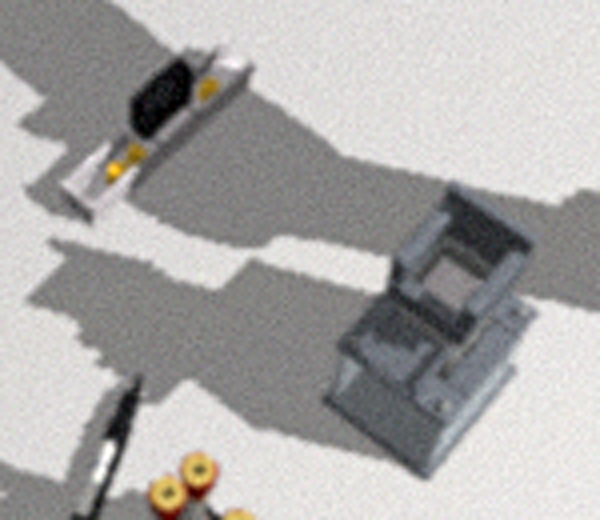

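```bash
python3 -m jog '[[40,-40,20,0.03],[85,-80,40,0.06],[130,-120,60,0.1],[170,-165,80,0.14],[215,-205,80,0.18],[255,-245,80,0.22],[293,-281,80,0.245],[293,-325,80,0.245]]' 1
python3 -m jog '[[5,-58,0,0],[10,-116,0,0],[15,-174,0,0],[20,-232,0,0],[25,-290,0,0],[30,-348,-10,0],[30,-405,-30,0],[30,-420,-50,0]]'
python3 - <<'E'
from h import *
import pickle
s=get_state();print(np.round(s['position'],4),np.round(s['tool_rot'],3),np.round(s['joint_positions'],2),s['time'])
d=snap('wrist','w1.png');pickle.dump((d,s),open('w1.pkl','wb'));print(cam(d,s))
E
```

```text
time: 1.1
position: [0.4522, 0.3032, 0.3014]
tool_rot: [-0.003, -3.141, 0.003]
ft_force: [0.9, -0.4, -0.8]
grip_width: 1.005
time: 2.1
position: [0.479, -0.1189, 0.2522]
tool_rot: [0.009, 3.141, -0.001]
ft_force: [0.1, 1.0, 0.5]
grip_width: 1.0
[ 0.479  -0.1189  0.2522] [ 9.000e-03  3.141e+00 -1.000e-03] [-0.46 -0.06  0.63  1.8   0.03  1.38  1.73] 2.1
(array([ 0.41116312, -0.11838458,  0.41508764]), array([[ 7.66615737e-03,  9.68300677e-01,  2.49669841e-01],
       [ 9.99970333e-01, -7.23595638e-03, -2.64088156e-03],
       [-7.50567324e-04,  2.49682679e-01, -9.68327422e-01]]))
```

View pics/w1.png

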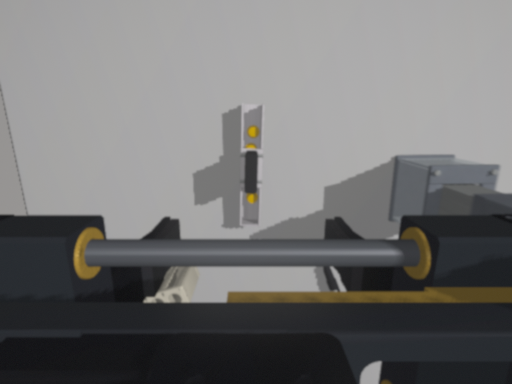

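```bash
python3 - <<'E'
from h import *
import pickle
d,s=pickle.load(open('w1.pkl','rb'))
c=d['image'][90:235,215:290][...,::-1]
cv2.imwrite('pics/w1c.png',cv2.resize(c,None,fx=4,fy=4,interpolation=2))
g=d['image'][90:235,215:290].astype(int)
m=((g.max(2)<45)*255).astype(np.uint8)
cn=max(cv2.findContours(m,0,1)[0],key=cv2.contourArea);(u,v),wh,a=cv2.minAreaRect(cn);u+=215;v+=90
print(u,v,wh,a,ray(d,u,v,.068,s),cv2.boundingRect(cn))
for p in[(241,105),(264,105),(240,224),(261,224)]:print(np.round(ray(d,*p,.024,s),4))
E
```

```text
Traceback (most recent call last):
ValueError: max() iterable argument is empty
```

View pics/w1c.png

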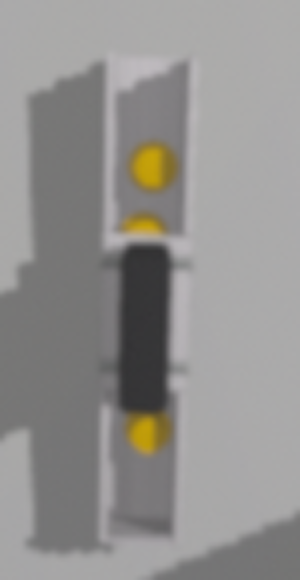

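```bash
python3 - <<'E'
from h import *
import pickle
d,s=pickle.load(open('w1.pkl','rb'))
g=d['image'][90:235,215:290].astype(int)
m=((g.max(2)<85)*255).astype(np.uint8);m=cv2.morphologyEx(m,2,np.ones((3,3)))
cn=max(cv2.findContours(m,0,1)[0],key=cv2.contourArea);r=cv2.minAreaRect(cn);(u,v)=r[0];u+=215;v+=90
print(u,v,r,ray(d,u,v,.068,s),cv2.boundingRect(cn))
z=lambda x,y:(215+x/4,90+y/4)
for p in[(105,58),(196,58),(98,538),(176,538)]:print(np.round(ray(d,*z(*p),.024,s),4))
print('handle top ends',ray(d,*z(146,246),.068,s),ray(d,*z(141,400),.068,s),ray(d,*z(140,412),.028,s))
D=pickle.load(open('d0.pkl','rb'));t=D['top'];sc=D['scene']
# handle in top
g=t['image'][220:265,278:296].astype(int);m=(g.max(2)<40);y,x=np.nonzero(m);print('top',ray(t,x.mean()+278,y.mean()+220,.064))
# hopper foot/plate corners, top zoom px
T=lambda x,y,zz:np.round(ray(t,140+x/5,190+y/5,zz),4)
S=lambda x,y,zz:np.round(ray(sc,210+x/4,140+y/4,zz),4)
print('foot? ',T(285,298,.003),T(285,85,.003),T(65,288,.085))
print('scene foot left,front',S(325,395,.003),S(428,478,.003))
# back wall top corners: intersect rays of two views
def tri(a,b):
    pa,Ra=cam(t);pb,Rb=cam(sc)
    ra=Ra@np.array([(140+a[0]/5-t['cx'])/t['fx'],(190+a[1]/5-t['cy'])/t['fy'],1]);rb=Rb@np.array([(210+b[0]/4-sc['cx'])/sc['fx'],(140+b[1]/4-sc['cy'])/sc['fy'],1])
    k=np.linalg.lstsq(np.c_[ra,-rb],pb-pa,rcond=None)[0];A=pa+ra*k[0];B=pb+rb*k[1];return np.round((A+B)/2,4),np.linalg.norm(A-B).round(4)
print('wall R(-y)',tri((165,218),(455,186)),'wall L(+y)',tri((28,215),(533,245)))
E
```

```text
250.0 171.5 ((35.0, 81.5), (41.0, 12.0), 90.0) [ 0.47486845 -0.12141519  0.068     ] (29, 61, 13, 42)
[ 0.3945 -0.1324  0.024 ]
[ 0.3947 -0.1028  0.024 ]
[ 0.5605 -0.1377  0.024 ]
[ 0.5607 -0.1095  0.024 ]
handle top ends [ 0.4505201  -0.11938735  0.068     ] [ 0.49818108 -0.12132102  0.068     ] [ 0.51250375 -0.12204573  0.028     ]
top [ 0.47818989 -0.11750556  0.064     ]
foot?  [0.4654 0.0864 0.003 ] [0.5658 0.0878 0.003 ] [0.4669 0.1678 0.085 ]
scene foot left,front [0.5581 0.0911 0.003 ] [0.5604 0.1735 0.003 ]
wall R(-y) (array([0.4869, 0.1048, 0.1849]), np.float64(0.0028)) wall L(+y) (array([0.4889, 0.1578, 0.183 ]), np.float64(0.0027))
```

```bash
python3 -m jog '[[-2,-1,-50,-0.03],[-2,-1.5,-100,-0.03],[-2,-1.5,-140,-0.03],[-2,-1.5,-175,-0.03],[-2,-1.5,-195,-0.03],[-2,-1.5,-207,-0.03],[-2,-1.5,-213,-0.03],[-2,-1.5,-213,-0.03]]'
python3 -m jog '[[0,0,0,0],[0,0,0,0],[0,0,0,0],[0,0,0,0],[0,0,0,0],[0,0,0,0],[0,0,0,0],[0,0,0,0]]' -1 50
```

```text
time: 3.15
position: [0.4782, -0.1155, 0.0398]
tool_rot: [0.045, 3.141, 0.0]
ft_force: [-0.5, -0.1, 0.2]
grip_width: 1.003
time: 4.15
position: [0.4779, -0.1159, 0.0396]
tool_rot: [0.045, 3.141, -0.0]
ft_force: [-0.4, -0.6, -2.6]
grip_width: 0.183
```

```bash
python3 -m jog '[[0,0,10,0],[0,0,30,0],[0,0,60,0],[0,0,100,0],[0,0,140,0],[0,0,170,0],[0,0,190,0],[0,0,200,0]]'
python3 -m jog '[[8,0,0,0],[24,0,0,0],[44,2,0,0],[68,12,0,0],[92,34,0,0.01],[112,62,0,0.02],[128,94,0,0.03],[137,126,0,0.03]]'
python3 -m jog '[[0,26,0,0],[0,50,0,0],[0,70,0,0],[0,88,0,0],[0,102,0,0],[0,112,0,0],[0,118,0,0],[0,120,0,0]]'
python3 - <<'E'
from h import *
import pickle
s=get_state();print(np.round(s['position'],4),np.round(s['tool_rot'],3),np.round(s['joint_positions'],2),s['ft_force'])
d=snap('wrist','w2.png');pickle.dump((d,s),open('w2.pkl','wb'))
cv2.imwrite('pics/w2c.png',cv2.resize(d['image'][0:240,130:390],None,fx=3,fy=2.5,interpolation=2)[...,::-1])
E
```

```text
time: 5.15
position: [0.4781, -0.1159, 0.2409]
tool_rot: [0.046, 3.14, 0.001]
ft_force: [-0.3, -0.2, -1.7]
grip_width: 0.18
time: 6.15
position: [0.6154, 0.0123, 0.2382]
tool_rot: [0.003, -3.14, 0.001]
ft_force: [0.6, -0.1, -2.5]
grip_width: 0.176
time: 7.15
position: [0.615, 0.1303, 0.2396]
tool_rot: [-0.002, 3.141, -0.0]
ft_force: [0.3, 0.2, -2.0]
grip_width: 0.176
[0.615  0.1303 0.2396] [-2.000e-03  3.141e+00 -0.000e+00] [-0.68  0.29  0.53  1.5  -0.15  1.39  1.43] [ 0.32212196  0.17870803 -2.00934046]
```

View pics/w2c.png

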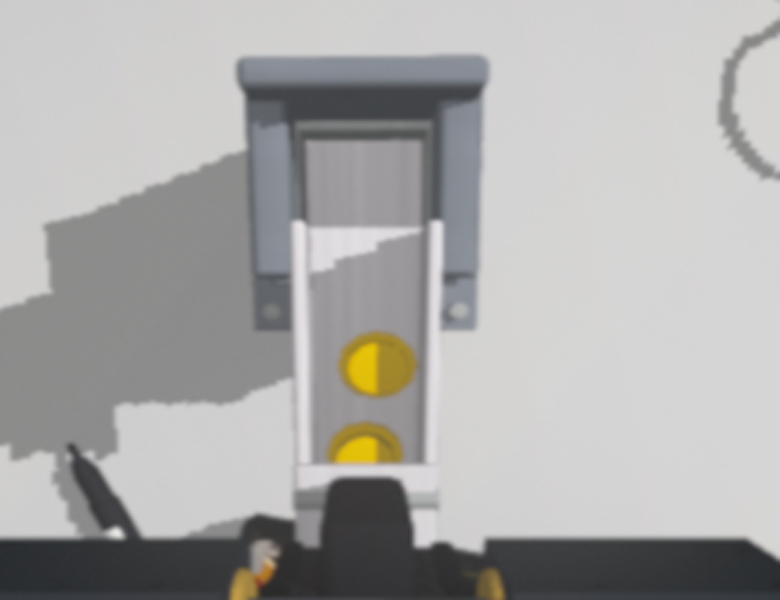

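```bash
python3 - <<'E'
from h import *
import pickle
d,s=pickle.load(open('w2.pkl','rb'))
P=lambda x,y,z:np.round(ray(d,130+x/3,y/2.5,z,s),4)
print(d['fx'],cam(d,s)[0])
for z in(.178,.184,.19):print('wall',z,P(237,72,z),P(488,72,z),P(362,57,z),P(362,86,z))
for z in(.164,.170,.176):print('cheek',z,P(250,272,z),P(480,272,z),P(291,150,z),P(441,150,z),P(252,120,z),P(484,120,z))
z=s['position'][2]-.039+.024;print('chute wall',P(292,222,z),P(442,222,z),P(296,462,z),P(440,462,z))
print('screws/plate front',P(255,328,.085),P(476,328,.085))
E
```

```text
287.99920216973607 [0.54715018 0.13024211 0.40257299]
wall 0.178 [0.4866 0.1001 0.178 ] [0.4866 0.1589 0.178 ] [0.4828 0.1294 0.178 ] [0.4902 0.1294 0.178 ]
wall 0.184 [0.4882 0.101  0.184 ] [0.4882 0.1582 0.184 ] [0.4845 0.1295 0.184 ] [0.4917 0.1294 0.184 ]
wall 0.19 [0.4898 0.1018 0.19  ] [0.4899 0.1574 0.19  ] [0.4862 0.1295 0.19  ] [0.4932 0.1295 0.19  ]
cheek 0.164 [0.5402 0.0995 0.164 ] [0.5403 0.1606 0.164 ] [0.5043 0.1112 0.164 ] [0.5044 0.1495 0.164 ] [0.4959 0.1016 0.164 ] [0.496  0.1602 0.164 ]
cheek 0.17 [0.5404 0.1003 0.17  ] [0.5404 0.1598 0.17  ] [0.5054 0.1117 0.17  ] [0.5054 0.149  0.17  ] [0.4972 0.1023 0.17  ] [0.4973 0.1594 0.17  ]
cheek 0.176 [0.5405 0.1011 0.176 ] [0.5406 0.1591 0.176 ] [0.5065 0.1122 0.176 ] [0.5065 0.1485 0.176 ] [0.4985 0.103  0.176 ] [0.4985 0.1587 0.176 ]
chute wall [0.5307 0.1159 0.2246] [0.5308 0.1451 0.2246] [0.5883 0.1155 0.2246] [0.5883 0.1459 0.2246]
screws/plate front [0.5611 0.0904 0.085 ] [0.5612 0.1699 0.085 ]
```

```bash
python3 -m jog '[[-1,0,-2,0],[-3,0,-7,0],[-4,0,-13,0],[-5,0,-20,0],[-5,0,-27,0],[-5,0,-33,0],[-5,0,-36,0],[-5,0,-38,0]]'
python3 -m jog '[[0,0,-1,0],[0,0,-2,0],[0,0,-3,0],[0,0,-4,0],[0,0,-5,0],[0,0,-6,0],[0,0,-6,0],[0,0,-6,0]]'
```

```text
time: 8.2
position: [0.61, 0.1303, 0.2014]
tool_rot: [-0.002, 3.142, 0.0]
ft_force: [0.2, 0.4, -2.5]
grip_width: 0.18
time: 9.2
position: [0.61, 0.1303, 0.1956]
tool_rot: [-0.002, 3.141, 0.0]
ft_force: [-0.5, 0.4, -2.6]
grip_width: 0.181
```

```bash
python3 -m jog '[[0,0,-1,0],[0,0,-2,0],[0,0,-3,0],[0,0,-4,0],[0,0,-5,0],[0,0,-5,0],[0,0,-5,0],[0,0,-5,0]]'
```

```text
time: 10.2
position: [0.6101, 0.1303, 0.1907]
tool_rot: [-0.002, 3.141, 0.0]
ft_force: [0.9, -0.9, 1.7]
grip_width: 0.179
```

```bash
python3 -m jog '[[0,0,4,0],[0,0,7.5,0],[-3,0,7.5,0],[-8,0,7.5,0],[-14,0,7.5,0],[-20,0,7.5,0],[-24,0,7.5,0],[-26,0,7.5,0]]'
python3 -m jog '[[0,0,0,0],[0,0,0,0],[-1,0,0,0],[-2,0,0,0],[-3,0,0,0],[-4,0,0,0],[-5,0,0,0],[-5,0,0,0]]' - 8
python3 - <<'E'
from h import *
d=snap('scene','s2.png')
for n in[0]:
    P=proj(d,[.55,.13,.19]);u,v=map(int,P)
    cv2.imwrite('pics/s2c.png',cv2.resize(d['image'][v-60:v+60,u-75:u+75],None,fx=5,fy=5,interpolation=2)[...,::-1])
E
```

```text
time: 11.2
position: [0.5836, 0.1304, 0.1982]
tool_rot: [-0.002, 3.141, 0.001]
ft_force: [-0.1, 0.2, -3.2]
grip_width: 0.182
time: 12.2
position: [0.5789, 0.1303, 0.1981]
tool_rot: [-0.002, 3.142, 0.0]
ft_force: [0.5, 0.2, -1.8]
grip_width: 0.185
```

View pics/s2c.png

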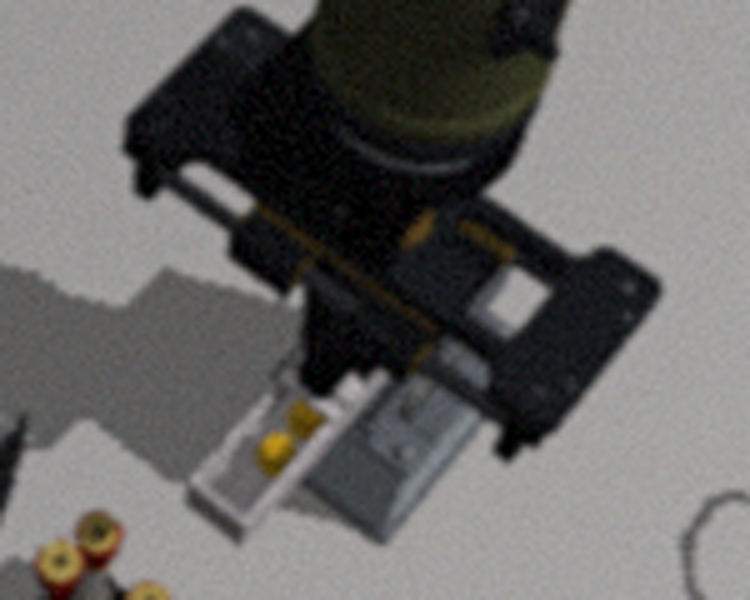

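```bash
python3 -m jog '[[-1,0,0,0],[-1.5,0,0,0],[-2,0,0,0],[-2.5,0,0,0],[-3,0,0,0],[-3.5,0,0,0],[-4,0,0,0],[-4,0,0,0]]'
```

```text
time: 13.25
position: [0.5776, 0.1303, 0.1997]
tool_rot: [-0.001, 3.135, 0.001]
ft_force: [6.9, 0.7, 0.6]
grip_width: 0.182
```

```bash
python3 -m jog '[[0,0,0,0],[0,0,1,0],[0,0,2,0],[0,0,3,0],[0,0,4,0],[0,0,5,0],[0,0,5,0],[0,0,5,0]]' - 4
```

```text
time: 14.25
position: [0.5745, 0.1302, 0.2029]
tool_rot: [0.002, -3.141, 0.0]
ft_force: [2.6, -0.3, -1.3]
grip_width: 0.184
```

```bash
python3 -m jog '[[-0.5,0,1.5,0],[-1.5,0,3,0],[-2,0,4.5,0],[-3,0,6,0],[-3.5,0,7.5,0],[-4,0,9,0],[-5,0,10.5,0],[-5,0,10.5,0]]'
python3 - <<'E'
from h import *
s=get_state();d=snap('wrist','w3.png');
cv2.imwrite('pics/w3c.png',cv2.resize(d['image'][0:240,130:390],None,fx=3,fy=2.5,interpolation=2)[...,::-1])
E
```

```text
time: 15.25
position: [0.5698, 0.1303, 0.2137]
tool_rot: [0.002, -3.141, -0.0]
ft_force: [0.9, -0.2, -2.2]
grip_width: 0.184
```

View pics/w3c.png

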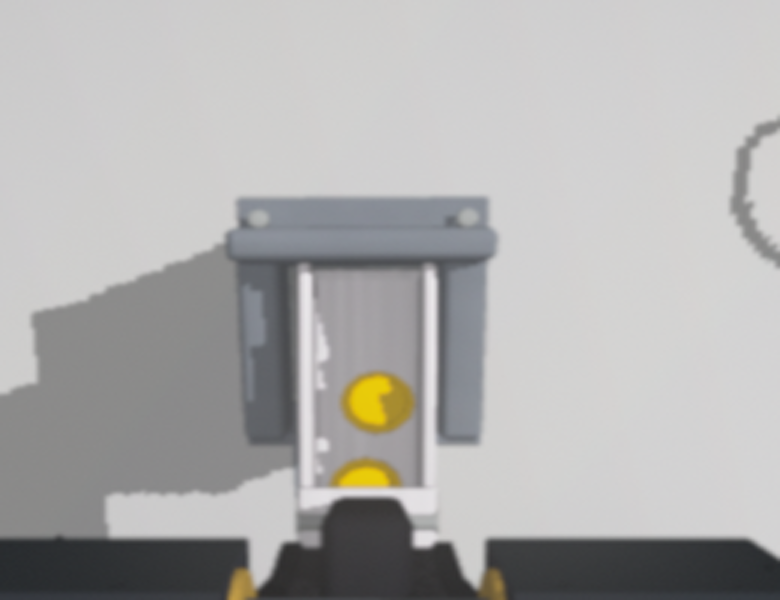

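```bash
python3 -m jog '[[-1.5,0,2.5,0],[-3,0,5,0],[-5,0,7.5,0],[-6.5,0,9.5,0],[-8.5,0,11.5,0],[-10.5,0,13.5,0],[-12,0,15,0],[-13.5,0,16,0]]'
python3 - <<'E'
from h import *
s=get_state();d=snap('wrist','w4.png');print(s['ft_force'],s['position'])
cv2.imwrite('pics/w4c.png',cv2.resize(d['image'][0:240,130:390],None,fx=3,fy=2.5,interpolation=2)[...,::-1])
E
```

```text
time: 16.3
position: [0.5564, 0.1303, 0.2298]
tool_rot: [-0.002, 3.141, 0.0]
ft_force: [1.9, 0.4, -1.7]
grip_width: 0.186
[ 1.87152422  0.38919137 -1.65370367] [0.55639551 0.13027049 0.22976429]
```

View pics/w4c.png

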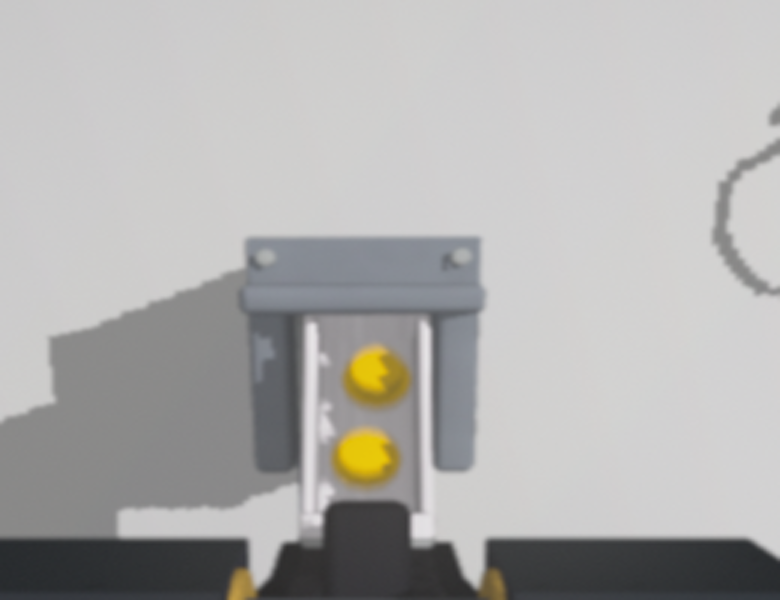

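```bash
python3 -m jog '[[0,0,0,0],[0,0,0,0],[2,0,-1,0],[5,0,-4,0],[5,0,-8,0],[5,0,-12,0],[5,0,-15,0],[5,0,-16,0]]' - 55
python3 -m jog '[[0,0,-1,0],[0,0,-2,0],[0,0,-3,0],[0,0,-4,0],[0,0,-5,0],[0,0,-6,0],[0,0,-6,0],[0,0,-6,0]]'
```

```text
time: 17.35
position: [0.5613, 0.1303, 0.2136]
tool_rot: [0.002, -3.141, -0.0]
ft_force: [-0.9, -0.6, -0.4]
grip_width: 0.182
time: 18.35
position: [0.5615, 0.1303, 0.2077]
tool_rot: [-0.002, 3.141, 0.0]
ft_force: [-1.7, 0.1, 3.0]
grip_width: 0.178
```

```bash
python3 -m jog '[[0,0,-1,0],[0,0,-2,0],[0,0,-2.5,0],[0,0,-2.5,0],[0,0,-2.5,0],[0,0,-2.5,0],[0,0,-2.5,0],[0,0,-2.5,0]]'
python3 -m jog '[[2,0,0.8,0],[4,0,1.6,0],[6,0,2.4,0],[8,0,3.2,0],[10,0,4,0],[12,0,4.8,0],[12,0,4.8,0],[12,0,4.8,0]]'
python3 - <<'E'
from h import *
s=get_state();d=snap('wrist','w5.png');print(s['ft_force'],s['position'])
g=d['image'].astype(int);m=(g[...,0]>120)&(g[...,2]<70)&(g[...,1]>90);m[210:]=0
n,l,st,c=cv2.connectedComponentsWithStats(m.astype(np.uint8));print(st[1:],c[1:].round())
cv2.imwrite('pics/w5c.png',cv2.resize(d['image'][0:240,130:390],None,fx=3,fy=2.5,interpolation=2)[...,::-1])
E
```

```text
time: 19.35
position: [0.5615, 0.1303, 0.2051]
tool_rot: [-0.002, 3.141, 0.0]
ft_force: [-2.1, 0.1, 4.1]
grip_width: 0.183
time: 20.35
position: [0.5724, 0.1306, 0.2095]
tool_rot: [0.002, -3.139, -0.0]
ft_force: [-5.2, -0.5, 4.5]
grip_width: 0.18
[-5.19358653 -0.45061633  4.50898145] [0.57239331 0.13059759 0.20948037]
[[240 108  23  23 351]] [[252. 118.]]
```

View pics/w5c.png

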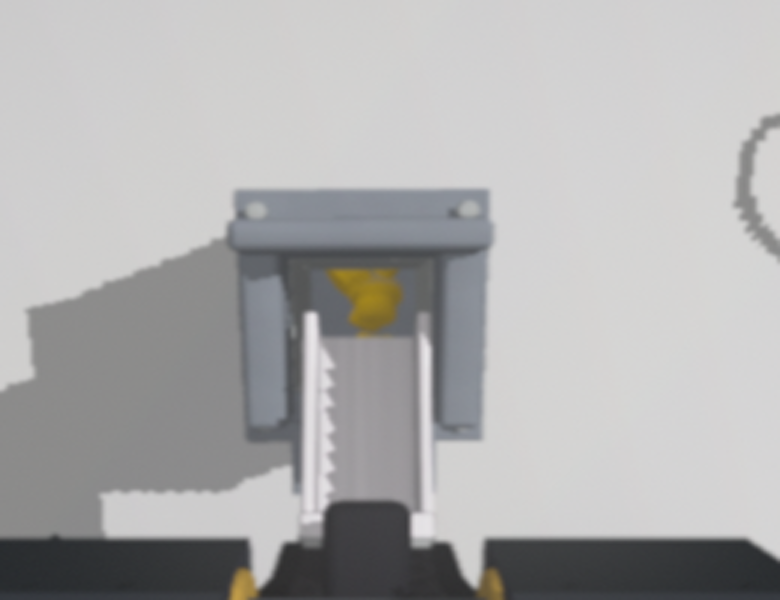

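```bash
python3 -m jog '[[-2,0,-0.8,0],[0,0,0,0],[-2,0,-0.8,0],[0,0,0,0],[-2,0,-0.8,0],[0,0,0,0],[-2,0,-0.8,0],[-2,0,-0.8,0]]'
python3 - <<'E'
from h import *
def yel(d,box):
    u0,v0,u1,v1=box;g=d['image'][v0:v1,u0:u1].astype(int);m=((g[...,0]>1.6*g[...,2]+15)&(g[...,1]>1.25*g[...,2]+10)).astype(np.uint8)
    n,l,st,c=cv2.connectedComponentsWithStats(m);return [(a[4],a[2],a[3],(b+[u0,v0]).round()) for a,b in zip(st[1:],c[1:]) if a[4]>2]
s=get_state();w=snap('wrist','w6.png');sc=snap('scene','s6.png')
print('wrist',yel(w,(200,60,320,205)))
P=np.array(proj(sc,[.6,.13,.2]));u,v=P.astype(int);print(P,yel(sc,(u-40,v-40,u+60,v+40)))
a=cv2.resize(sc['image'][v-50:v+60,u-60:u+70],None,fx=5,fy=5,interpolation=2);b=cv2.resize(w['image'][80:150,210:300],None,fx=4,fy=4,interpolation=2)
b=np.vstack([b,np.zeros((a.shape[0]-b.shape[0],b.shape[1],3),np.uint8)])
o=np.hstack([a,b]);o=cv2.resize(o,(780,int(o.shape[0]*780/o.shape[1])));cv2.imwrite('pics/m6.png',cv2.convertScaleAbs(o[...,::-1],alpha=1.4));print(s['ft_force'])
E
```

```text
time: 21.4
position: [0.5721, 0.1303, 0.2094]
tool_rot: [-0.002, 3.14, 0.0]
ft_force: [-1.1, 0.2, 5.0]
grip_width: 0.186
wrist [(np.int32(171), np.int32(14), np.int32(16), array([256., 115.])), (np.int32(27), np.int32(9), np.int32(5), array([243., 109.]))]
[302.03838263 225.54407489] [(np.int32(10), np.int32(7), np.int32(6), array([298., 188.])), (np.int32(22), np.int32(6), np.int32(6), array([327., 191.])), (np.int32(19), np.int32(8), np.int32(5), array([339., 192.])), (np.int32(10), np.int32(6), np.int32(6), array([305., 194.])), (np.int32(9), np.int32(2), np.int32(6), array([262., 257.]))]
[-1.14392015  0.17191624  4.96167663]
```

```bash
python3 -m jog '[[0,0,8,0],[0,0,20,0],[0,0,35,0],[8,0,48,0],[20,0,58,0],[33,0,65,0],[45,0,69,0],[50,0,70,0]]'
python3 -m jog '[[0,-20,0,0],[0,-55,0,0],[0,-95,0,0],[-20,-135,0,0],[-50,-170,0,0],[-80,-200,0,0],[-105,-225,0,0],[-121,-245,0,0]]'
python3 - <<'E'
from h import *
def yel(d,box):
    u0,v0,u1,v1=box;g=d['image'][v0:v1,u0:u1].astype(int);m=((g[...,0]>1.6*g[...,2]+15)&(g[...,1]>1.25*g[...,2]+10)).astype(np.uint8)
    n,l,st,c=cv2.connectedComponentsWithStats(m);return [(int(a[4]),int(a[2]),int(a[3]),(b+[u0,v0]).round().tolist()) for a,b in zip(st[1:],c[1:]) if a[4]>2]
t=snap('top','t7.png');sc=snap('scene','s7.png');s=get_state();print(s['position'],s['ft_force'])
print(np.round(proj(t,[.515,.13,.1])),yel(t,(130,170,300,290)));print(np.round(proj(sc,[.515,.13,.1])),np.round(proj(sc,s['position'])),yel(sc,(200,130,360,270)))
a=cv2.resize(sc['image'][120:270,200:360],(480,450),interpolation=2);b=cv2.resize(t['image'][195:245,145:195],(300,300),interpolation=2);b=np.vstack([b,np.zeros((150,300,3),np.uint8)])
cv2.imwrite('pics/m7.png',cv2.convertScaleAbs(np.hstack([a,b])[...,::-1],alpha=1.3))
E
```

```text
time: 22.5
position: [0.6221, 0.1301, 0.2793]
tool_rot: [-0.001, 3.141, -0.001]
ft_force: [-0.4, -0.5, -2.6]
grip_width: 0.18
time: 23.5
position: [0.4984, -0.1173, 0.2791]
tool_rot: [0.002, 3.142, 0.001]
ft_force: [0.5, 0.5, -1.8]
grip_width: 0.181
[ 0.49841653 -0.11860921  0.27944767] [-0.34875732 -0.30079781 -1.45501192]
[170. 224.] []
[319. 219.] [243. 110.] [(113, 16, 14, [255.0, 261.0]), (9, 6, 2, [269.0, 269.0])]
```

View pics/m7.png

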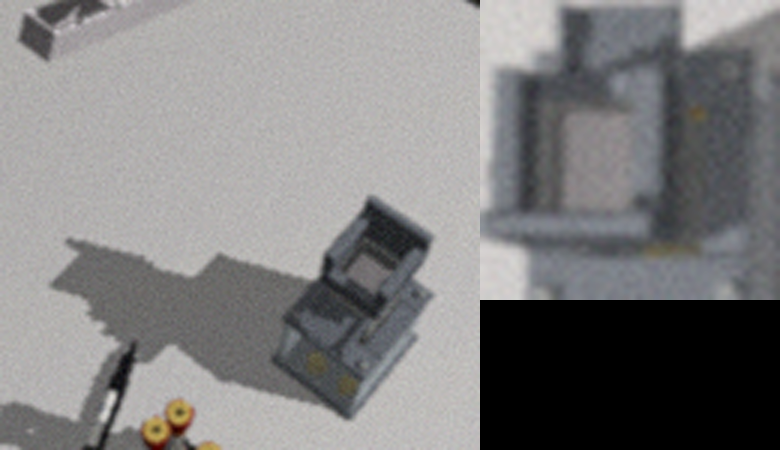

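```bash
python3 -m jog '[[0,0,-20,0],[0,0,-60,0],[0,0,-105,0],[0,0,-145,0],[0,0,-175,0],[0,0,-192,0],[0,0,-200,0],[0,0,-202,0]]'
python3 -m jog '[[0,0,0,0],[0,0,-2,0],[1,0,-4,0],[3,0,-6,0],[5,0,-8,0],[7,0,-10,0],[9,0,-12,0],[11,0,-14,0]]' - 4
python3 -m jog '[[2,0,-2,0],[4,0,-4,0],[6,0,-6,0],[8,0,-8,0],[10,0,-10,0],[12,0,-12,0],[14,0,-14,0],[16,0,-16,0]]'
```

```text
time: 24.6
position: [0.501, -0.1147, 0.0774]
tool_rot: [-0.002, 3.141, -0.0]
ft_force: [0.7, -0.2, -1.3]
grip_width: 0.178
time: 25.6
position: [0.5116, -0.1147, 0.0629]
tool_rot: [-0.002, 3.142, 0.0]
ft_force: [0.2, 0.1, -0.7]
grip_width: 0.185
time: 26.6
position: [0.5275, -0.1147, 0.0469]
tool_rot: [0.002, -3.142, -0.0]
ft_force: [-0.7, 0.6, -1.7]
grip_width: 0.184
```

```bash
python3 -m jog '[[2,0,-2,0],[4,0,-4,0],[6,0,-5,0],[7,0,-6,0],[8,0,-7,0],[8,0,-8,0],[8,0,-9,0],[8,0,-9,0]]' - 3
python3 - <<'E'
from h import *
s=get_state();d=snap('wrist','w8.png');np.save('w8.npy',d['image'])
g=d['image'].astype(int)[60:205,180:330];m=((g.min(2)>150)).astype(np.uint8)
print(s['ft_force'],s['position'])
E
```

```text
time: 27.6
position: [0.5362, -0.1149, 0.0383]
tool_rot: [-0.002, 3.14, -0.0]
ft_force: [0.7, -1.3, 2.6]
grip_width: 0.184
[ 0.7229424  -1.31736763  2.59582228] [ 0.53619458 -0.11486839  0.03834065]
```

```bash
python3 -m jog '[[0,0,0,0],[0,0,1,0],[0,0,1,0],[0,0,1,0],[0,0,1,0],[0,0,1,0],[0,0,1,0],[0,0,1,0]]' 1 
python3 -m jog '[[0,0,10,0],[0,0,30,0],[0,0,70,0],[0,0,120,0],[0,0,170,0],[0,0,210,0],[0,0,240,0],[0,0,250,0]]'
python3 - <<'E'
from h import *
def dark(d,box):
    u0,v0,u1,v1=box;m=(d['image'][v0:v1,u0:u1].max(2)<75).astype(np.uint8)
    n,l,st,c=cv2.connectedComponentsWithStats(m);return [(st[i][:5].tolist(),c[i]+[u0,v0]) for i in range(1,n) if 150<st[i][4]<2000]
s=get_state();w=snap('wrist','w9.png');sc=snap('scene','s9.png')
print(s['position'])
g=w['image'].astype(int);y=(g[...,0]>1.6*g[...,2]+15)&(g[...,1]>1.25*g[...,2]+10);y[210:]=0;print('yellow',np.argwhere(y)[:,::-1].mean(0) if y.sum() else 0,y.sum())
for k in dark(w,(200,80,310,230)):
    st,c=k;print(st,[np.round(ray(w,*c,z,s),3) for z in(.06,.068)])
print('expected handle px',proj(w,[.536,-.115,.068],s),'nose',proj(w,[.451,-.115,.024],s),'tail',proj(w,[.621,-.115,.024],s))
b=((g.min(2)>205)|(y)).astype(np.uint8);
cols=w['image'][100:260:4,250].tolist();print([int(np.mean(c)) for c in cols])
print('scene handle exp',proj(sc,[.536,-.115,.048]),dark(sc,(200,120,290,220)))
E
```

```text
time: 28.65
position: [0.5354, -0.1147, 0.0391]
tool_rot: [-0.002, 3.142, 0.0]
ft_force: [-0.3, 1.0, 0.1]
grip_width: 0.972
time: 29.65
position: [0.5362, -0.1151, 0.2916]
tool_rot: [-0.001, 3.138, 0.0]
ft_force: [0.7, -0.6, 1.0]
grip_width: 1.005
[ 0.53621039 -0.11514411  0.29156886]
yellow [424. 172.] 1
[47, 70, 11, 37, 362] [array([ 0.536, -0.116,  0.06 ]), array([ 0.535, -0.116,  0.068])]
expected handle px (np.float64(252.02657465286944), np.float64(168.55026246301773)) nose (np.float64(251.9474891056904), np.float64(104.48162377383387)) tail (np.float64(252.05783057416926), np.float64(216.8420912601778))
[176, 177, 194, 139, 135, 135, 135, 134, 134, 133, 132, 132, 128, 55, 57, 56, 55, 56, 55, 55, 54, 54, 122, 126, 125, 126, 125, 125, 115, 159, 173, 172, 173, 172, 172, 83, 86, 100, 127, 96]
scene handle exp (np.float64(236.40276937289363), np.float64(179.22558277389447)) [([26, 48, 20, 26, 233], array([236.03862661, 179.74678112]))]
```

```bash
python3 - <<'E'
from h import *
print(np.abs(get_state()['qd']).max());print(close_job())
E
```

```text
0.04187709325194715
the job is handed in; nothing more can be done
None
```

I emptied the caps into the hopper and handed the job in at about 30 s of the 69 s limit, but I did not count all five caps in the bin.

- **Tilting:** the tool can only turn about the vertical, so I could not tilt it directly. I pushed the chute's nose gently against the collar's back wall while it was held loosely, so the chute swung nose down in the fingers to about 20 to 22 degrees. The angle comes from geometry and the pictures; it was not measured directly.
- **Pouring:** I re-gripped firmly, pressed the rim with an estimated 5 to 7 N, and drew the nose back. The shutter opened and the caps slid through.
- **Forces:** the highest readings, taken at the end of each move, were about 7 N sideways on the back wall and about 8 to 9 N in all while drawing back. That is below the 20 N limit, but any peaks between readings were not seen.
- **Setting down:** I laid the chute nose first on the bench in a free spot, let it swing level, released it and withdrew.

**Last checks:**
- **Chute:** the handle is within about 1 mm of where an upright chute should be in the wrist and scene views, and the wrist view shows both ends about where they should be. The gripper is open 0.25 m above it.
- **Caps:** I found no yellow in the chute, and nothing on the closed shutter. Yellow shows through the clear bin wall, but I could not see all five caps one by one.
- **Bystanders:** I went nowhere near the carrier, rack, pen or mouse, but did not re-measure their positions.

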